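# Check-weigh a softener cartridge on an arrested beam scale

### The job

Check-weigh the pink softener cartridge: keeping the beam arrested, hang the cartridge by its eye on the blue peg of the scale's beam and let go of it. Then swing the red arrest lever all the way to release, let the beam dip and come to rest on the cartridge's side for about a second, and swing the lever fully home again so that the beam is arrested level with the cartridge still hanging on the peg. Leave the other containers where they stand.

Things in the scene. Friction and masses are not known exactly. Their poses are not given: they have to be found in the camera images.
- scale: Fixed beam scale. Origin on the table under the beam's pivot; x away from the robot, y along the beam, z up; 'scale (x, y, z)' below is in this frame, mm. Grey base x -40..120, y +-180, 18 high, plus a tongue x -120..-40, y -155..-105 under the lever. White column x 30..60, y +-25, to z 228. Beam bar 12 (x) by 300 (y) by 18 (z), pivot axis along x at z 195.
- shelf_front (a point): Middle of the front rod of a fixed wire shelf over the scale, at scale (-35, 0, 345). The shelf covers scale x -40..110, y +-176, z 339..351, on two 12 mm posts at x 105, y +-170. It leaves a vertical gripper no room at the peg: there the tool must lean back towards the robot, some 22 to 40 degrees from vertical.
- peg_seat (a point): Point on top of the blue peg where the eye hangs (moves with the beam); scale (-32, 140, 199) when level. The peg is a level 8 mm rod, axis 4 mm below this point, standing out from the beam's face (x -6) towards the robot to x -70, where its end turns up: the lip's top is 14 mm above the peg's axis. The eye may hang anywhere from x -50 to x -14.
- beam (a joint): Beam angle, rad: 0 level, positive = peg end down; stops at -0.13 and +0.13, damped. Arrested, it stays within 0.02 of 0. Released and loaded with the cartridge it sinks to about +0.13 (the peg drops 18 mm); unloaded, its brass counterweight end sinks.
- arrest (a joint): Arrest lever angle, rad: 0 home (beam arrested), 0.40 fully released, leaning to the robot. It stays where left; about 1 N at the handle moves it. At angle q the handle's middle is at scale x = -80 - 225 sin q, y = -130, z = 30 + 225 cos q. Its fork holds a pin on the beam's tail; swinging it home guides the beam back to level. The beam is quite free above 0.3.
- arrest_grip (a point): Middle of the lever's red handle: a block 22 by 22 mm, 55 mm long along the lever, from 35 mm below to 20 mm above this point. Below it a 16 mm wide dark steel arm (hinge at scale (-80, -130, 30), axis along y) with the fork on its far side, up to 70 mm beyond the arm.
- tray: White fixed detergent-drawer tray, 118 (x) by 278 (y) by 55 mm high, three compartments side by side along its y (centres at y -91, 0, +91 mm), walls and floor 4 mm. Origin under its centre.
- cartridge: Pink softener cartridge, upright in a tray compartment, 0.19 to 0.31 kg. Origin under its centre. Body 36 (x) by 60 (y) by 85 high; above it a white tab 16 (x) by 52 (y), z 85..151, with a window right through along x: y +-15, z 104 up to a roof at 135 (sides) to 140 (middle). Same front and back. Grip the tab across its 52 mm width (y), at z 125 say; the tool may lean about y.
- eye_top (a point): Middle of the roof of the cartridge's window, at cartridge (0, 0, 140 mm): this point rests on peg_seat when it hangs.
- softener: Bystander: blue bottle, radius 26, 150 mm high, loose in a tray compartment. Origin under its centre.
- powder: Bystander: yellow jar, radius 27, 85 mm high, loose in a tray compartment. Origin under its centre.
- starch: Bystander: green can, radius 26, 165 mm high, loose on the table in front of the scale, between peg and lever. Origin under its centre.
There are look-alikes about, which are no part of the job. Leave any yellow look-alike of the cartridge alone.

How it is judged:
On the way, in this order (a step that is already met when the one before it is completed fails the run):
1. the cartridge hangs on the peg, let go, with the beam still arrested (distance between eye_top and peg_seat below 0.025 m and value of joint arrest below 0.1 rad and value of joint beam between -0.04 and 0.04 rad and contact force between the fingers and cartridge below 0.05 N), for 0.3 s.
2. the lever is at release and the beam rests dipped under the cartridge (value of joint arrest above 0.34 rad and value of joint beam above 0.09 rad and velocity of joint beam between -0.1 and 0.1 rad/s and distance between eye_top and peg_seat below 0.025 m and contact force between the fingers and cartridge below 0.05 N), for 0.5 s.
At the end, for the whole second after the job is handed in: the arrest lever is home (below 0.06 rad), the beam level within 0.03 rad, and the cartridge hangs still and upright on the peg, the top of its eye within 25 mm of the peg's seat (value of joint arrest below 0.06 rad and value of joint beam between -0.03 and 0.03 rad and distance between eye_top and peg_seat below 0.025 m and angle between cartridge's own z axis and vertical below 0.2 rad and linear speed of cartridge below 0.06 m/s); the robot touches nothing.
It fails at once if the arrest lever is moved past 0.2 rad while the cartridge is not on the peg (value of joint arrest above 0.2 rad and distance between eye_top and peg_seat above 0.035 m).
It fails at once if another container is shifted by more than 35 mm or tipped (distance of any of softener, powder, starch from where it was at the start of the episode above 0.035 m or angle between any of softener, powder, starch's own z axis and vertical above 0.5 rad).
It also fails if it takes over 72 s, if anything falls off the work surface, if the arm or the gripper's body presses on something with over 40 N, if the wrist force passes 120 N, or if a joint passes its speed limit or range.

### The arm

A 6-joint arm with a two-finger parallel gripper is mounted at the origin on the work surface. World frame = base frame: x ahead of the robot, y to its left, z up, the work surface at z = 0. Lengths are in m, angles in rad, forces in N, time in s.
With the tool pointing down it reaches from about 0.325 to 0.775 m from the base axis. Payload 5.5 kg.
Tool frame: the origin (TCP) lies at the very end of the fingers, on their centre line; the grasp point (between the pads) lies 19 mm behind it; z points along the fingers, y is the line along which they close (so a half turn about z gives the same grasp; the last joint's range is limited). The gripper opens to 88 mm and grips with 3 to 60 N. Pads are 20 mm wide; open, the fingers measure 115 mm over their backs; the gripper's body (75 mm by 178 mm) begins 61 mm behind the grasp point.
Start: joints at [1.101, 0.091, 1.231, -0, 1.82, -0.057], TCP at [0.241, 0.55, 0.223] pointing down, gripper open.
Joint ranges: [-2.87, 2.87], [-0.86, 2.18], [0.17, 2.46], [-1.51, 4.65], [0.06, 2.69], [-2.65, 2.65]. Speed limits (rad/s): [2.57, 2.57, 3.01, 3.14, 3.14, 3.14].

### API

Orientations are given as a unit quaternion [w, x, y, z].
In Python, from cell import env gives the robot as it stands. Calls block until the motion is done:
- env.move_pose(position, orientation): joint-space move of the TCP to a pose.
- env.movel(position, attitude=None, max_speed=0.15): straight line of the TCP; attitude=None keeps the orientation; max_speed is the mean speed in m/s.
- env.move_joints(angles): joint-space move.
- env.command_gripper(opening, grasp_force=None): finger opening in m; grasp_force is the grip in N (None keeps the last); returns when the fingers have stopped.
- env.pause(seconds).
- env.ik(position, orientation): joint angles nearest the present ones, or None.
- env.snapshot(name): name is "scene" or "top" or "wrist"; returns (picture, depth): 480x640x3 uint8, blue, green, red; 480x640 float32, m along the optical axis (not along the pixel's ray), 0 where there is no reading.
- env.camera_model(name): a dict with "fx", "fy", "cx", "cy" (pixels), "origin" and "attitude" of the camera in the world. Camera axes: x right, y up, looking along -z (the intrinsics and any distortion apply to the point x, -y, -z); pixel columns grow to the right and rows downward; lengths in m; the calibration is good to about 2 mm. The wrist camera is an equidistant fisheye: a pixel r from the principal point sees the ray r / f radians off the axis. A picture is of the moment at which its call begins: read the wrist's pose just before it. camera_model takes no time and is no camera call; for the wrist camera it gives the pose at the moment of the call.
A pose or a line that the arm cannot do raises env.PlanningError and nothing moves.
- env.job_done(): hands the job in; it is judged then, once.
Readings, each from a call of its own:
- env.current_time(): time.
- env.current_joint_positions(): joint angles.
- env.current_qvel(): joint speeds.
- env.current_effort(): joint torques, N m.
- env.current_ee_pos(): TCP position.
- env.current_eef_rot(): TCP orientation.
- env.current_force(): force on the tool from outside, world axes, zero at the start.
- env.current_wrist_torque(): the same for the moment, N m.
- env.current_gripper_width(): finger opening in m.
- env.current_grasp_force(): force on a finger pad.
Only numpy, scipy, OpenCV 4.12 (cv2) and the standard library are available. Lean on these libraries where they do the work, as an engineer would, in place of code of your own. Each camera call takes 0.05 s, during which the arm holds its last target. There are 200 camera calls.

## Working session

There is one attempt and no reset: what is moved stays moved. The work goes in short steps, each a Python script; the robot and the scene stay as the last script left them, time stands still between calls to the robot, and variables do not carry over. Pictures are saved under pics/ and viewed, at most 10 in all, crops included, and the job is handed in when it is done.

```bash
ls; mkdir -p pics
python3 - <<'E'
from cell import env
import cv2,numpy as np
for n in ["scene","top"]:
    m=env.camera_model(n); print(n,m)
    p,d=env.snapshot(n); cv2.imwrite(f"pics/{n}0.png",p); np.save(f"{n}0.npy",d); print((d>0).mean())
print(env.current_time(),env.current_eef_rot())
E
```

```text
pics
scene {'fx': 540.7832376527332, 'fy': 540.7832376527332, 'cx': 328.17596835019884, 'cy': 241.8909736363634, 'origin': array([0.99356702, 0.67443913, 1.1317418 ]), 'attitude': array([0.24148037, 0.08138263, 0.32667911, 0.91013453])}
0.9962044270833333
top {'fx': 554.7778441593152, 'fy': 554.7778441593152, 'cx': 322.777857001656, 'cy': 236.61932303653424, 'origin': array([0.48885166, 0.01648525, 1.19290157]), 'attitude': array([ 0.71058085,  0.0457521 , -0.06233896, -0.6993536 ])}
0.9961263020833333
0.1 [-1.94730206e-04  2.04929255e-01  9.78776403e-01 -8.46455420e-04]
```

View pics/scene0.png

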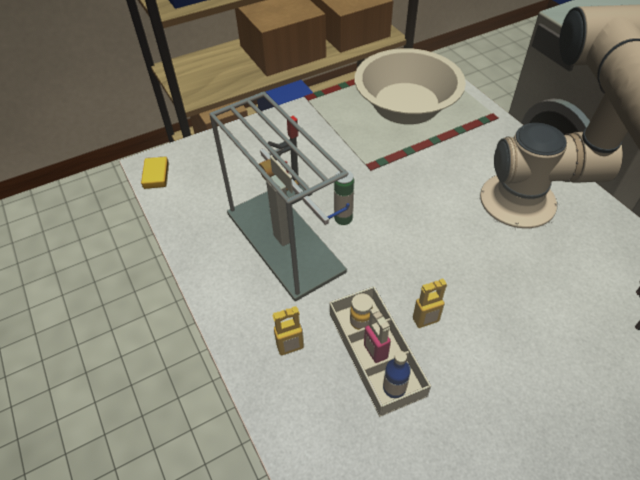

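View pics/top0.png

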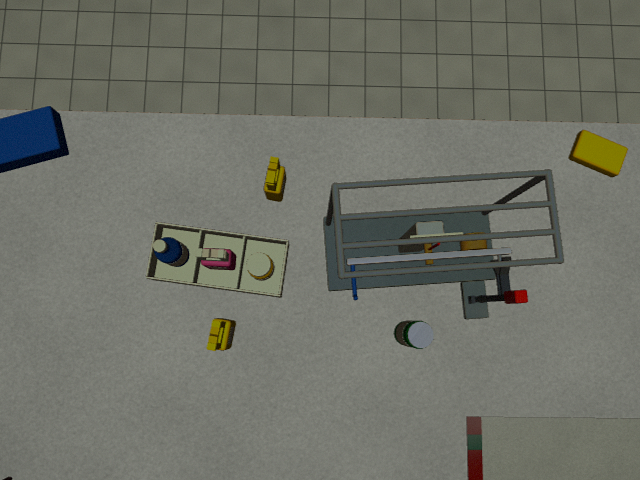

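The scene picture shows the scale and shelf, with the red lever at (293,127), blue peg at (338,214) and green can at (344,200). It also shows the tray with the pink cartridge at (377,340) between jar and bottle, and two yellow look-alikes standing free. In the top view the peg is at (354,280), the handle at (516,297), the pink cartridge at (217,258) and the can at (413,334).

```bash
cat > h.py <<'E'
import numpy as np,cv2
from scipy.spatial.transform import Rotation as R
def rot(q): return R.from_quat(np.roll(q,-1))
def quat(r): return np.roll(r.as_quat(),1)
def world(m,d):
    v,u=np.mgrid[:480,:640]
    if m.get('fish'): raise ValueError
    P=np.stack([(u-m['cx'])/m['fx']*d,-(v-m['cy'])/m['fy']*d,-d],-1)
    W=rot(m['attitude']).apply(P.reshape(-1,3)).reshape(480,640,3)+m['origin']
    W[d<=0]=np.nan; return W
E
python3 - <<'E'
from h import *
from cell import env
np.set_printoptions(precision=4,suppress=True)
def rect(n,P):
    (c,s,a)=cv2.minAreaRect((P[:,:2]*1000).astype(np.float32)); print(n,len(P),'c',np.round(c,1),'s',np.round(s,1),'a',round(a,2))
pts={}
for n in ["scene","top"]:
    p=cv2.imread(f"pics/{n}0.png"); W=world(env.camera_model(n),np.load(f"{n}0.npy"))
    hsv=cv2.cvtColor(p,cv2.COLOR_BGR2HSV); H,S,V=cv2.split(hsv); x,y,z=W[...,0],W[...,1],W[...,2]
    tb=(x>.25)&(x<.75)&(abs(y)<.6)&(S<60)&(abs(z)<.01)
    A=np.c_[W[tb][:,:2],np.ones(tb.sum())]; print(n,'table plane',np.linalg.lstsq(A,W[tb][:,2],rcond=None)[0],'std',z[tb].std())
    def f(name,m):
        k=m&np.isfinite(z); 
        _,lab,st,_=cv2.connectedComponentsWithStats(k.astype(np.uint8))
        P=W[k]
        if len(P)<5: print(name,'few');return
        rect(n+' '+name,P); print('   med',np.median(P,0),'min',P.min(0),'max',P.max(0))
    sc=(x>.3)&(x<.75)&(y<.05)&(y>-.5)
    f('shelf',sc&(z>.33)&(z<.36))
    f('base',sc&(z>.012)&(z<.025))
    f('peg',sc&(H>100)&(H<130)&(S>110)&(z>.15)&(z<.24))
    f('red',sc&((H<6)|(H>174))&(S>150)&(V>60)&(z>.15)&(z<.32)&(x<.52))
    tr=(y>.05)&(y<.45)&(x>.3)&(x<.6)
    f('rim',tr&(z>.048)&(z<.06)&(S<80))
    f('pink',tr&(H>155)&(H<178)&(S>100)&(z>.078))
    f('tabtop',tr&(z>.148)&(z<.165)&(S<80)&(y<.3))
    f('softtop',tr&(z>.1)&(y>.27))
    f('powder',tr&(z>.075)&(y<.19)&(z<.1))
    f('starch',(x<.5)&(x>.25)&(y<-.05)&(y>-.3)&(z>.155)&(z<.18)&(x<.42))
E
```

```text
scene table plane [-0.0002 -0.0013  0.0022] std 0.0024466816773764826
scene shelf 2733 c [ 645.1 -195.9] s [151.3 354.3] a 4.94
   med [ 0.6503 -0.1687  0.3507] min [ 0.5555 -0.377   0.3301] max [ 0.7345 -0.0146  0.3578]
scene base 5012 c [ 596.  -245.9] s [276.5 454.9] a 4.97
   med [ 0.6619 -0.1546  0.0198] min [ 0.4508 -0.4714  0.012 ] max [ 0.7444 -0.0089  0.025 ]
scene peg 50 c [560.5 -63.1] s [55.6  8. ] a 4.09
   med [ 0.5601 -0.0623  0.201 ] min [ 0.5327 -0.0683  0.1963] max [ 0.5882 -0.0578  0.2106]
red few
scene rim 430 c [518.6 209.4] s [162.  282.2] a 0.09
   med [0.5614 0.2093 0.0549] min [0.4376 0.0684 0.048 ] max [0.5998 0.3506 0.06  ]
pink few
scene tabtop 9 c [460.1 184.6] s [14.7 53.3] a 64.13
   med [0.4397 0.1874 0.1521] min [0.4342 0.1792 0.1483] max [0.4873 0.2027 0.1553]
softtop few
scene powder 184 c [549.6 150.6] s [ 43.5 147.3] a 54.95
   med [0.5886 0.1262 0.0897] min [0.4818 0.093  0.0762] max [0.5998 0.1898 0.0996]
starch few
top table plane [ 0.0004 -0.0008 -0.0002] std 0.00246634644664813
top shelf 6822 c [ 645.4 -195.4] s [150.9 352.7] a 4.83
   med [ 0.6406 -0.1944  0.3491] min [ 0.556  -0.3753  0.3307] max [ 0.7345 -0.0142  0.3553]
top base 7480 c [ 589.3 -197.8] s [270.6 363.8] a 3.02
   med [ 0.6318 -0.1886  0.0179] min [ 0.4522 -0.3799  0.012 ] max [ 0.733  -0.0098  0.025 ]
top peg 112 c [ 566.7 -191.2] s [ 61.3 268.6] a 2.55
   med [ 0.5556 -0.0628  0.1993] min [ 0.5303 -0.3268  0.1569] max [ 0.5915 -0.0558  0.2108]
red few
top rim 399 c [524.1 212.2] s [280.7 150.1] a 89.75
   med [0.5625 0.1957 0.0539] min [0.4489 0.0716 0.0481] max [0.5997 0.3523 0.0599]
top pink 42 c [598.2 203. ] s [49.5  2.8] a 89.51
   med [0.5984 0.1995 0.0846] min [0.5968 0.1782 0.0787] max [0.5998 0.2277 0.0924]
tabtop few
softtop few
top powder 438 c [516.2 143.4] s [ 92.5 167.8] a 89.85
   med [0.5799 0.173  0.0868] min [0.4324 0.0969 0.0753] max [0.6    0.1898 0.0997]
starch few
```

Run:
```python
from h import *
from cell import env
np.set_printoptions(precision=4,suppress=True)
for n in ["scene","top"]:
    p=cv2.imread(f"pics/{n}0.png"); W=world(env.camera_model(n),np.load(f"{n}0.npy"))
    hsv=cv2.cvtColor(p,cv2.COLOR_BGR2HSV); H,S,V=cv2.split(hsv); x,y,z=W[...,0],W[...,1],W[...,2]
    def f(name,m):
        m=m&np.isfinite(z); k,l,st,_=cv2.connectedComponentsWithStats(m.astype(np.uint8),connectivity=8)
        if k<2: print(n,name,'none');return
        P=W[l==1+np.argmax(st[1:,4])]
        c,s,a=cv2.minAreaRect((P[:,:2]*1000).astype(np.float32))
        print(n,name,len(P),'c',np.round(c,1),'s',np.round(s,1),'a',round(a,2),'med',np.median(P,0),'min',P.min(0),'max',P.max(0))
    sc=(x>.35)&(x<.75)&(y<.05)&(y>-.5)
    f('red',sc&((H<6)|(H>174))&(S>150)&(z>.2)&(z<.32)&(x<.56))
    f('redtop',sc&((H<6)|(H>174))&(S>150)&(z>.268)&(z<.30)&(x<.56))
    f('starchtop',(x<.5)&(x>.25)&(y<-.05)&(y>-.3)&(z>.155)&(z<.18))
    f('starch',(x<.52)&(x>.25)&(y<-.05)&(y>-.3)&(z>.03)&(z<.18)&(S<256))
    tr=(y>.04)&(y<.48)&(x>.45)&(x<.72)
    f('rim',tr&(z>.046)&(z<.062)&(S<90))
    f('pink',tr&(H>150)&(H<179)&(S>80)&(z>.06))
    f('pinktop',tr&(H>150)&(H<179)&(S>80)&(z>.083)&(z<.096))
    f('tab',tr&(z>.1)&(z<.165)&(y>.17)&(y<.28))
    f('tabtop',tr&(z>.148)&(z<.165)&(y>.17)&(y<.265))
    f('soft',tr&(z>.1)&(y>.275)&(y<.38))
    f('powtop',tr&(z>.082)&(z<.096)&(y<.19)&(y>.08))
    f('yel',(y>.04)&(y<.48)&(x>.3)&(x<.9)&(H>20)&(H<35)&(S>150)&(z>.06)&(x<.5))
    f('yel2',(y>.04)&(y<.48)&(x>.3)&(x<.9)&(H>20)&(H<35)&(S>150)&(z>.06)&(x>.68))
print([env.ik([.57,-.06,.2],quat(R.from_euler('z',0)*R.from_euler('y',a,degrees=True)*R.from_euler('x',180,degrees=True))) for a in (-30,30)])
```

```text
scene red 12 c [ 530.7 -332.8] s [ 3.8 17.1] a 3.17 med [ 0.5313 -0.3332  0.2772] min [ 0.5285 -0.3412  0.2733] max [ 0.533  -0.3242  0.2797]
scene redtop 12 c [ 530.7 -332.8] s [ 3.8 17.1] a 3.17 med [ 0.5313 -0.3332  0.2772] min [ 0.5285 -0.3412  0.2733] max [ 0.533  -0.3242  0.2797]
scene starchtop 160 c [ 465.9 -182.6] s [53.2 36.4] a 28.09 med [ 0.4696 -0.176   0.1658] min [ 0.4449 -0.2099  0.155 ] max [ 0.4938 -0.1619  0.1716]
scene starch 737 c [ 470.4 -183.9] s [52.8 47.4] a 7.11 med [ 0.4786 -0.1712  0.1168] min [ 0.4449 -0.2099  0.0301] max [ 0.4972 -0.1602  0.1716]
scene rim 1099 c [614.2 206.2] s [280.1 119.7] a 82.98 med [0.6217 0.228  0.0542] min [0.539  0.0617 0.0461] max [0.6892 0.3507 0.0617]
scene pink 249 c [625.3 208.8] s [30.1 63.3] a 22.6 med [0.6261 0.2233 0.0864] min [0.6008 0.1755 0.06  ] max [0.6337 0.2348 0.0992]
scene pinktop 162 c [625.3 208.7] s [30.1 62.3] a 22.6 med [0.6262 0.2135 0.0888] min [0.6008 0.1755 0.0831] max [0.6328 0.2348 0.0959]
scene tab 435 c [614.3 204.4] s [55.1 18.9] a 87.53 med [0.6178 0.2072 0.145 ] min [0.6041 0.1765 0.1002] max [0
[... 1887 characters left out ...]
69 0.1774 0.148 ] max [0.624  0.2334 0.1579]
top soft 460 c [626.3 297.6] s [41.2 46.2] a 66.67 med [0.624  0.295  0.1143] min [0.6036 0.2764 0.1001] max [0.6492 0.3218 0.1585]
top powtop 452 c [602.2 120.3] s [46.8 46.5] a 75.64 med [0.6019 0.12   0.0886] min [0.5785 0.0965 0.082 ] max [0.6264 0.1442 0.095 ]
top yel 590 c [463.2 187.4] s [29.8 58.6] a 86.68 med [0.463  0.187  0.1195] min [0.434  0.1712 0.0617] max [0.4925 0.2034 0.1543]
top yel2 571 c [779.   93.3] s [34.4 59.2] a 80.33 med [0.7718 0.0899 0.1065] min [0.7477 0.0736 0.0609] max [0.8077 0.1135 0.1554]
[array([-0.2358, -0.4686,  1.8449,  0.1231,  1.2561,  1.3274]), array([-0.1259,  0.5035,  0.862 , -0.0839,  2.2945,  1.406 ])]
```

```bash
cat >> h.py <<'E'
YAW=np.radians(4.88); O=np.array([.6104,-.1986,0])
def S(x,y,z): return O+R.from_euler('z',YAW).apply(np.array([x,y,z])/1000)   # scale frame (mm) -> world
FLIP=0
def att(lean,yaw,flip=None):
    f=FLIP if flip is None else flip
    return R.from_euler('z',yaw)*R.from_euler('y',-lean)*R.from_euler('x',np.pi)*R.from_euler('z',np.pi*f)
def tcp(g,lean,yaw,back=0):   # grasp point -> TCP position, optionally backed off along tool axis
    return np.asarray(g)+att(lean,yaw,0).apply([0,0,.019-back])
L=np.radians(30); CY=np.radians(-1.); CG=np.array([.6147,.205,.129])
E
python3 - <<'E'
from h import *
from cell import env
np.set_printoptions(precision=2,suppress=True)
W=[(CG,L,CY,.13),(CG,L,CY,0),(CG+[0,0,.13],L,CY,0),(S(-140,140,202),L,YAW,0),(S(-38,140,202),L,YAW,0),(S(-38,140,181),L,YAW,0),(S(-38,140,184),L,YAW,.14),
 (S(-80,-130,255),.5,YAW,.1),(S(-80,-130,255),.5,YAW,0),(S(-168,-130,237),.5,YAW,0)]
for f in (0,1):
    for w in W: print(f,env.ik(tcp(*w),quat(att(w[1],w[2],f))))
E
```

```text
0 [ 0.42 -0.36  1.72 -0.22  1.3   2.01]
0 [ 0.36 -0.17  1.76 -0.21  1.07  2.01]
0 [ 0.36 -0.2   1.55 -0.19  1.3   1.96]
0 [-0.39 -0.77  2.06  0.24  1.39  1.11]
0 [-0.27 -0.46  1.86  0.19  1.25  1.2 ]
0 [-0.27 -0.46  1.9   0.19  1.21  1.19]
0 [-0.35 -0.62  1.79  0.21  1.49  1.17]
0 [-0.88 -0.19  1.39  0.41  1.63  0.69]
0 [-0.8  -0.13  1.5   0.38  1.45  0.7 ]
0 [-0.95 -0.29  1.66  0.43  1.5   0.56]
1 [ 0.42 -0.36  1.72 -0.22  1.3  -1.13]
1 [ 0.36 -0.17  1.76 -0.21  1.07 -1.13]
1 [ 0.36 -0.2   1.55 -0.19  1.3  -1.18]
1 [-0.39 -0.77  2.06  0.24  1.39 -2.04]
1 [-0.27 -0.46  1.86  0.19  1.25 -1.95]
1 [-0.27 -0.46  1.9   0.19  1.21 -1.95]
1 [-0.35 -0.62  1.79  0.21  1.49 -1.97]
1 [-0.88 -0.19  1.39  0.41  1.63 -2.45]
1 [-0.8  -0.13  1.5   0.38  1.45 -2.44]
1 [-0.95 -0.29  1.66  0.43  1.5  -2.58]
```

Run:
```python
from h import *
from cell import env
np.set_printoptions(precision=4,suppress=True)
q=quat(att(L,CY))
env.command_gripper(.08)
env.move_pose(tcp(CG,L,CY,.13),q)
env.movel(tcp(CG,L,CY),q,.12)
print('F',env.current_force(), env.current_ee_pos()-tcp(CG,L,CY))
env.command_gripper(.03,30); print(env.current_gripper_width(),env.current_grasp_force(),env.current_force())
env.movel(tcp(CG+[0,0,.13],L,CY),q,.12)
print(env.current_gripper_width(),env.current_grasp_force(),env.current_force(),env.current_time())
for n in ["scene","top"]:
    p,d=env.snapshot(n); cv2.imwrite(f"pics/{n}1.png",p); np.save(f"{n}1.npy",d)
a=cv2.imread("pics/scene1.png")[200:440,260:500]; cv2.imwrite("pics/c1.png",cv2.resize(a,None,fx=2.2,fy=2.2,interpolation=2))
```

```text
F [0.8124 0.4699 0.5719] [0.0003 0.0003 0.0012]
0.05427532106747469 29.996513351798058 [-0.4451  0.3318  3.0629]
0.05452135312512978 30.002029314637184 [-1.3787  0.2423 -2.4616] 5.2833
```

View pics/c1.png

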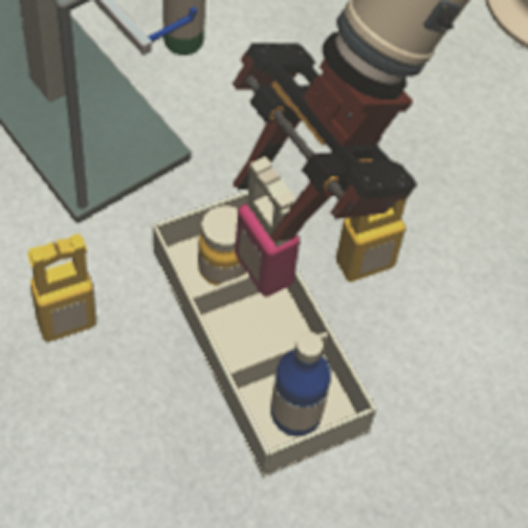

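Crop of the scene view: the pink cartridge at (268,250) hangs upright between the fingers, clear of the tray, and jar and bottle are undisturbed. The reported width of 54.3 mm is slightly over 52, so I'll check its yaw and tilt in the hand.

Run:
```python
from h import *
from cell import env
np.set_printoptions(precision=4,suppress=True)
for n in ["scene","top"]:
    p=cv2.imread(f"pics/{n}1.png"); W=world(env.camera_model(n),np.load(f"{n}1.npy"))
    H,S_,V=cv2.split(cv2.cvtColor(p,cv2.COLOR_BGR2HSV)); x,y,z=np.moveaxis(W,2,0)
    bx=(x>.55)&(x<.68)&(y>.15)&(y<.26)
    k=bx&(H>150)&(H<179)&(S_>80)&(z>.1)
    P=W[k]; c,s,a=cv2.minAreaRect((P[:,:2]*1000).astype(np.float32)); print(n,'pink',len(P),c,s,a,P.min(0),P.max(0))
    t=bx&(z>.228)&(S_<70)&(V>90)
    # top plane of body
    for nm,m in(('bodytop',k&(z>.205)),('tab',t&(z<.30))):
        P=W[m]
        if len(P)>8:
            c,s,a=cv2.minAreaRect((P[:,:2]*1000).astype(np.float32)); print(n,nm,len(P),c,s,a,P.min(0),P.max(0)); print('  plane',np.linalg.lstsq(np.c_[P[:,:2],np.ones(len(P))],P[:,2],rcond=None)[0])
    if n=='scene':  # far face normal (x+ face)
        f=k&(z<.205)&(y>.185)&(y<.225); P=W[f]; u,s,v=np.linalg.svd(P-P.mean(0)); print('face',len(P),v[2],s)
```

```text
scene pink 476 (624.5252075195312, 209.14810180664062) (29.059194564819336, 63.57606887817383) 21.474239349365234 [0.6002 0.1756 0.1416] [0.6326 0.2358 0.2221]
scene bodytop 236 (624.1947631835938, 209.01809692382812) (28.34894371032715, 63.57606887817383) 21.474239349365234 [0.6002 0.1756 0.2051] [0.6326 0.2353 0.2221]
  plane [-0.0708 -0.0502  0.2697]
scene tab 401 (603.3850708007812, 201.55874633789062) (47.0191535949707, 76.30686950683594) 8.28269100189209 [0.5835 0.1634 0.2283] [0.6317 0.2411 0.2997]
  plane [-0.7407  0.1738  0.6897]
face 16 [ 0.9998 -0.0202 -0.0046] [0.0948 0.0375 0.0018]
top pink 147 (595.0673217773438, 199.61212158203125) (105.29545593261719, 75.05517578125) 74.25965881347656 [0.551  0.154  0.1445] [0.6288 0.259  0.4154]
top bodytop 143 (592.0045166015625, 200.475341796875) (105.29545593261719, 68.69095611572266) 74.25965881347656 [0.551  0.154  0.2105] [0.6288 0.259  0.4154]
  plane [-3.5423 -0.0461  2.4072]
top tab 238 (621.2540283203125, 208.30096435546875) (68.90347290039062, 23.689329147338867) 89.93254089355469 [0.6094 0.1738 0.2454] [0.6331 0.2427 0.2855]
  plane [-0.5243  0.005   0.6023]
```

The far face's normal gives a yaw of −1.2° and the cartridge is upright, so the grasp is good. Next I'll insert it over the peg's lip.

Run:
```python
from h import *
from cell import env
np.set_printoptions(precision=4,suppress=True)
q=quat(att(L,YAW))
env.movel(tcp(S(-140,140,202),L,YAW),q,.15)
f0=env.current_force(); print(f0)
env.pause(.3)
for x in (-95,-75,-55,-38):
    env.movel(tcp(S(x,140,202),L,YAW),q,.05); f=env.current_force(); print(x,f-f0)
    if np.linalg.norm(f-f0)>4: print('contact'); break
print(env.current_ee_pos()-tcp(S(x,140,202),L,YAW),env.current_time())
p,d=env.snapshot("scene"); cv2.imwrite("pics/s2.png",p); np.save("s2.npy",d)
a=p[90:290,220:440]; cv2.imwrite("pics/c2.png",cv2.resize(a,None,fx=3,fy=3,interpolation=2))
```

```text
[ 0.1355 -0.6876 -0.4748]
-95 [-0.5206  1.7996 -1.1693]
-75 [-0.2794  0.4363 -1.8372]
-55 [-0.3201 -0.6723 -2.1928]
-38 [-0.254   0.0257 -1.9136]
[ 0.0001  0.0001 -0.0003] 10.6167
```

View pics/c2.png

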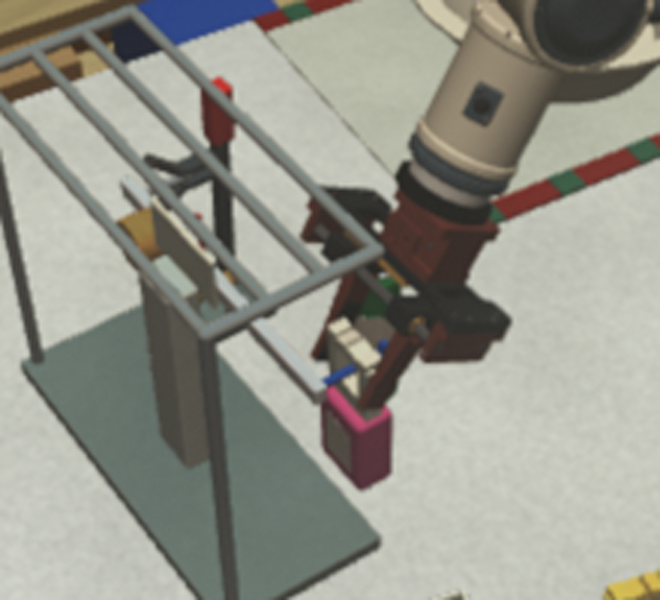

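The crop shows the blue peg passing through the window, visible at (340,376) in front of the tab and (384,346) behind it. The beam end is at (318,388), clear of the fingers. Next I'll lower until the weight comes off, then let go.

Run:
```python
from h import *
from cell import env
np.set_printoptions(precision=4,suppress=True)
q=quat(att(L,YAW)); f0=env.current_force()
env.movel(tcp(S(-38,140,188),L,YAW),q,.06)
for z in (186,185,184,183,182,181):
    env.movel(tcp(S(-38,140,z),L,YAW),q,.03); env.pause(.1); df=env.current_force()-f0; print(z,df)
    if df[2]>2.2: break
env.command_gripper(.072); print(env.current_gripper_width(),env.current_grasp_force())
env.pause(.3)
p,d=env.snapshot("scene"); cv2.imwrite("pics/s3.png",p); np.save("s3.npy",d)
a=p[90:290,220:440]; cv2.imwrite("pics/c3.png",cv2.resize(a,None,fx=3,fy=3,interpolation=2))
print(env.current_force()-f0,env.current_time())
```

```text
186 [-0.7177 -0.7609 -0.5283]
185 [-0.4261 -0.5892  0.8696]
184 [ 1.398  -0.4447  0.8774]
183 [-0.5075 -1.1007  0.2214]
182 [-0.4988 -0.987   3.7451]
0.07205706291269094 0.0
[ 0.4758 -0.6329  1.6064] 13.65
```

View pics/c3.png

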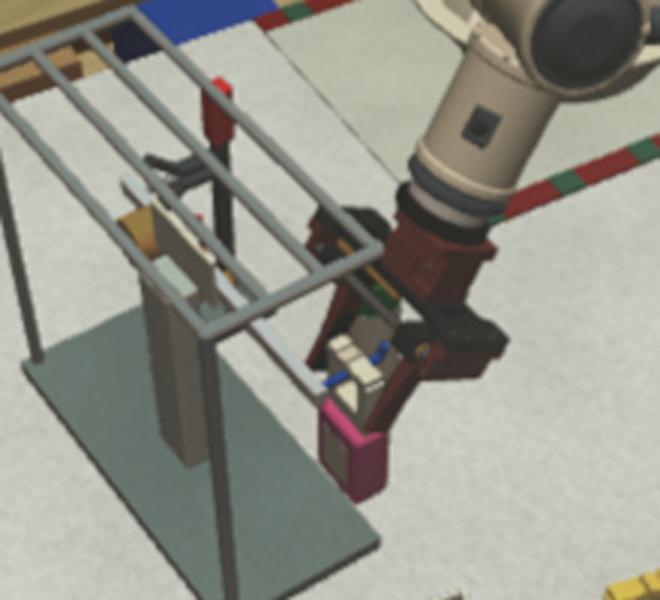

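The crop shows the cartridge hanging on the level peg with the eye at (350,365), and the fingers open either side. Next I'll retract and take hold of the lever.

Run:
```python
from h import *
from cell import env
np.set_printoptions(precision=4,suppress=True)
q=quat(att(L,YAW))
p0=env.current_ee_pos()
env.movel(p0+att(L,YAW).apply([0,0,-.16]),q,.1)
p,d=env.snapshot("scene"); cv2.imwrite("pics/s4.png",p)
W=world(env.camera_model("scene"),d)
H,S_,V=cv2.split(cv2.cvtColor(p,cv2.COLOR_BGR2HSV))
P=W[(H>150)&(H<179)&(S_>80)&(W[...,2]>.04)&(abs(W[...,1]+.06)<.07)&(W[...,0]>.45)]
print('pink z',P.min(0),P.max(0),'force',env.current_force())
G=S(-83,-130,255); l=.5; q=quat(att(l,YAW))
env.movel(tcp(G,l,YAW,.11),q,.2)
env.command_gripper(.055)
env.movel(tcp(G,l,YAW),q,.1)
f0=env.current_force()
env.command_gripper(.01,8); print(env.current_gripper_width(),env.current_grasp_force(),env.current_force()-f0,env.current_time())
p,d=env.snapshot("scene"); cv2.imwrite("pics/s5.png",p); np.save("s5.npy",d)
a=p[60:260,220:440]; cv2.imwrite("pics/c5.png",cv2.resize(a,None,fx=3,fy=3,interpolation=2))
```

```text
pink z [ 0.5436 -0.0875  0.0631] [ 0.5924 -0.0315  0.1874] force [0.9957 0.0116 0.3096]
0.022014103050487455 8.001829460263252 [ 0.7997 -5.5063 -1.0758] 19.3083
```

View pics/c5.png

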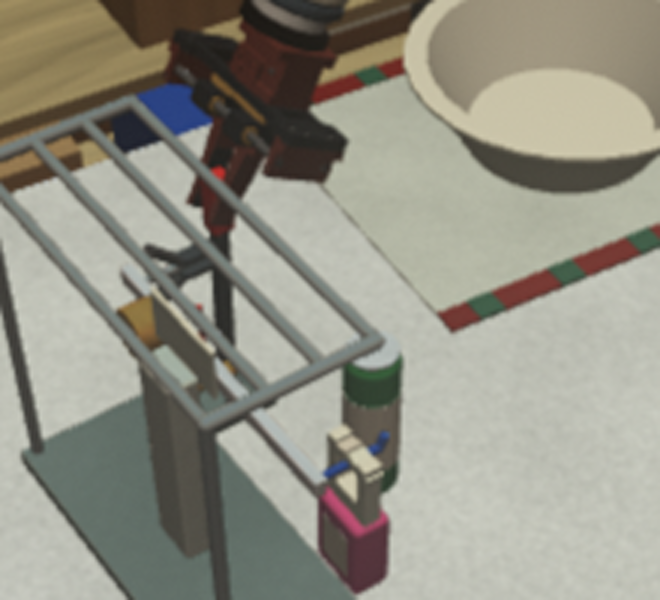

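The crop shows the gripper closed on the red handle at (215,190) and the cartridge hanging alone on the peg at (352,470). Next I'll swing the lever to release.

Run:
```python
from h import *
from cell import env
np.set_printoptions(precision=4,suppress=True)
l=.5; q=quat(att(l,YAW)); f0=env.current_force()
for a in (.08,.16,.24,.32,.40):
    env.movel(tcp(S(-80-225*np.sin(a),-130,30+225*np.cos(a)),l,YAW),q,.05); print(a,env.current_force()-f0,env.current_gripper_width())
env.pause(1.5)
p,d=env.snapshot("scene"); cv2.imwrite("pics/s6.png",p); np.save("s6.npy",d)
W=world(env.camera_model("scene"),d); H,S_,V=cv2.split(cv2.cvtColor(p,cv2.COLOR_BGR2HSV))
P=W[(H>150)&(H<179)&(S_>80)&(W[...,2]>.03)&(abs(W[...,1]+.06)<.07)&(W[...,0]>.45)]
print('pink',P.min(0),P.max(0),env.current_time())
a=p[60:260,220:440]; cv2.imwrite("pics/c6.png",cv2.resize(a,None,fx=3,fy=3,interpolation=2))
```

```text
0.08 [-2.2477 -0.1558  0.7893] 0.022445695153541452
0.16 [-1.6425  0.0554  0.5861] 0.0219782618104041
0.24 [-2.4434  0.4575 -0.2703] 0.02185966459544357
0.32 [-0.6923 -0.2575 -0.3567] 0.02192954480676128
0.4 [-1.0423 -0.968  -0.6277] 0.02236689226326424
pink [ 0.5441 -0.0893  0.0472] [ 0.5955 -0.033   0.1762] 23.3917
```

View pics/c6.png

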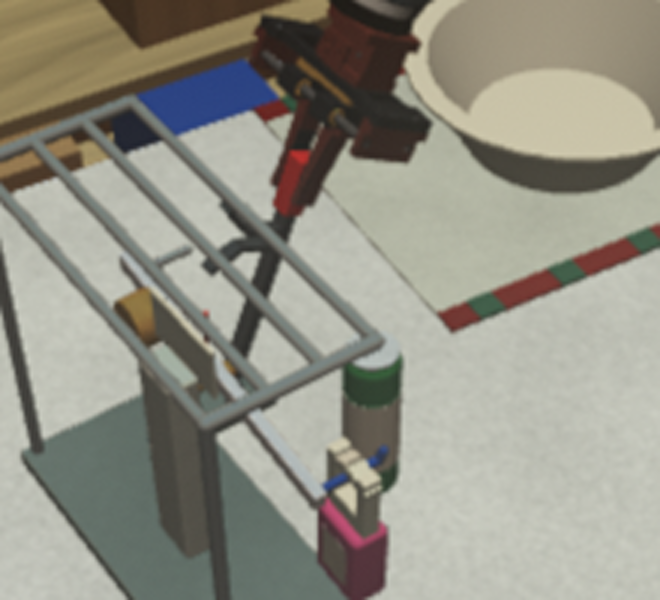

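The crop shows the lever swung to the robot with the handle at (293,182). The beam has dipped and the cartridge is still on the peg, now at (353,545), about 16 mm lower. I'll check the lever's angle from the red pixels, then swing it home.

Run:
```python
from h import *
from cell import env
np.set_printoptions(precision=4,suppress=True)
m=env.camera_model("scene")
def red(n):
    p=cv2.imread(f"pics/{n}.png"); W=world(m,np.load(f"{n}.npy")); H,S_,V=cv2.split(cv2.cvtColor(p,cv2.COLOR_BGR2HSV))
    P=W[((H<4)|(H>176))&(S_>190)&(V>110)&(abs(W[...,1]+.34)<.06)&(W[...,2]>.2)]
    s=R.from_euler('z',-YAW).apply(P-O)*1000
    return len(P),s.max(0),np.median(s,0)
print(red('s5'),red('s6'))
l=.5; q=quat(att(l,YAW)); f0=env.current_force()
n,mx,md=red('s6')
env.pause(.3)
for a in (.32,.24,.16,.08,.02,-.005):
    env.movel(tcp(S(-80-225*np.sin(a),-130,30+225*np.cos(a)),l,YAW),q,.05); print(a,env.current_force()-f0)
env.pause(.3)
p,d=env.snapshot("scene"); cv2.imwrite("pics/s7.png",p); np.save("s7.npy",d); print(red('s7'),env.current_time())
W=world(m,d); H,S_,V=cv2.split(cv2.cvtColor(p,cv2.COLOR_BGR2HSV))
P=W[(H>150)&(H<179)&(S_>80)&(W[...,2]>.03)&(abs(W[...,1]+.06)<.07)&(W[...,0]>.45)]; print('pink',P.min(0),P.max(0))
```

```text
Traceback (most recent call last):
ValueError: zero-size array to reduction operation maximum which has no identity
```

```bash
cat >> h.py <<'E'
def red(m,p,d):
    W=world(m,d); H,S_,V=cv2.split(cv2.cvtColor(p,cv2.COLOR_BGR2HSV))
    k=((H<5)|(H>175))&(S_>180)&(V>120); k[:100]=0; k[160:]=0; k[:,:250]=0;k[:,360:]=0
    s=R.from_euler('z',-YAW).apply(W[k]-O)*1000
    return k.sum(),np.nanmedian(s,0),np.nanmax(s,0)
E
python3 - <<'E'
from h import *
from cell import env
np.set_printoptions(precision=1,suppress=True)
m=env.camera_model("scene")
for n in('scene0','s5','s6'): print(red(m,cv2.imread(f"pics/{n}.png"),np.load(f"{n}.npy")))
E
```

```text
(np.int64(6), array([ -89.8, -129.8,  276.4]), array([ -89.2, -122.8,  278.2]))
(np.int64(8), array([ -90.1, -134.3,  277.9]), array([ -87. , -126.8,  279.6]))
(np.int64(13), array([-167.3, -129.7,  260.7]), array([-165.1, -123.3,  265.9]))
```

The red pixels are few, so the angle is only known as roughly 0.34–0.40. I'll press the lever gently against its end stop, since the light grip can slip, wait, then swing it home.

Run:
```python
from h import *
from cell import env
np.set_printoptions(precision=3,suppress=True)
m=env.camera_model("scene"); l=.5; q=quat(att(l,YAW)); f0=env.current_force()
def to(a,v=.05):
    env.movel(tcp(S(-80-225*np.sin(a),-130,30+225*np.cos(a)),l,YAW),q,v); print(a,env.current_force()-f0)
to(.425,.04); env.pause(.2); print(env.current_force()-f0)
env.pause(1.2); p,d=env.snapshot("scene"); print(red(m,p,d))
for a in (.32,.24,.16,.08,.02,-.01): to(a)
env.pause(.3); print(env.current_force()-f0)
p,d=env.snapshot("scene"); cv2.imwrite("pics/s7.png",p); np.save("s7.npy",d); print(red(m,p,d),env.current_time())
W=world(m,d); H,S_,V=cv2.split(cv2.cvtColor(p,cv2.COLOR_BGR2HSV))
P=W[(H>150)&(H<179)&(S_>80)&(W[...,2]>.03)&(abs(W[...,1]+.06)<.07)&(W[...,0]>.45)]; print('pink',P.min(0),P.max(0))
```

```text
0.425 [ 9.101 -1.962  0.584]
[7.645 0.206 0.35 ]
(np.int64(18), array([-168.526, -130.415,  259.981]), array([-164.282, -124.046,  263.132]))
0.32 [ 0.762 -0.383  1.812]
0.24 [ 0.59  -0.392  1.61 ]
0.16 [0.298 0.496 1.471]
0.08 [-2.275  1.605  1.12 ]
0.02 [-1.862  0.442  1.304]
-0.01 [-0.367  0.36   2.466]
[0.14  1.248 2.194]
(np.int64(1), array([ -92.325, -135.454,  277.468]), array([ -92.325, -135.454,  277.468])) 28.3333
pink [ 0.544 -0.089  0.061] [ 0.593 -0.032  0.186]
```

At 0.425 the reaction was 9 N, so the end stop was reached. On the way back I'll also press lightly to the home stop, then let go and check.

Run:
```python
from h import *
from cell import env
np.set_printoptions(precision=3,suppress=True)
m=env.camera_model("scene"); l=.5; q=quat(att(l,YAW)); f0=env.current_force()
for a in (-.02,-.03,-.04,-.05,-.06):
    env.movel(tcp(S(-80-225*np.sin(a),-130,30+225*np.cos(a)),l,YAW),q,.03); env.pause(.1); f=env.current_force()-f0; print(a,f)
    if f[0]<-4: break
env.command_gripper(.055); p0=env.current_ee_pos()
env.movel(p0+att(l,YAW).apply([0,0,-.14]),q,.1); env.pause(.5)
for n in("scene","top"):
    p,d=env.snapshot(n); cv2.imwrite(f"pics/{n}8.png",p); np.save(f"{n}8.npy",d)
    W=world(env.camera_model(n),d); H,S_,V=cv2.split(cv2.cvtColor(p,cv2.COLOR_BGR2HSV))
    P=W[(H>150)&(H<179)&(S_>80)&(W[...,2]>.03)&(abs(W[...,1]+.06)<.07)&(W[...,0]>.45)]; 
    if len(P): print('pink',P.min(0),P.max(0))
    P=W[((H<6)|(H>174))&(S_>150)&(abs(W[...,1]+.335)<.03)&(W[...,2]>.268)&(W[...,2]<.285)]
    if len(P): print(n,'red',len(P),P.min(0),P.max(0))
print(env.current_time())
p=cv2.imread("pics/scene8.png"); a=p[60:260,220:440]; cv2.imwrite("pics/c8.png",cv2.resize(a,None,fx=3,fy=3,interpolation=2))
```

```text
-0.02 [-0.289 -0.405  0.97 ]
-0.03 [-0.521  0.739  1.498]
-0.04 [ 0.457 -0.161  1.392]
-0.05 [ 0.011 -1.178  2.314]
-0.06 [ 0.173 -1.191  2.429]
pink [ 0.545 -0.087  0.066] [ 0.592 -0.032  0.184]
scene red 21 [ 0.524 -0.345  0.272] [ 0.534 -0.326  0.281]
pink [ 0.542 -0.093  0.072] [ 0.575 -0.032  0.199]
top red 172 [ 0.522 -0.346  0.268] [ 0.542 -0.323  0.278]
32.925
```

View pics/c8.png

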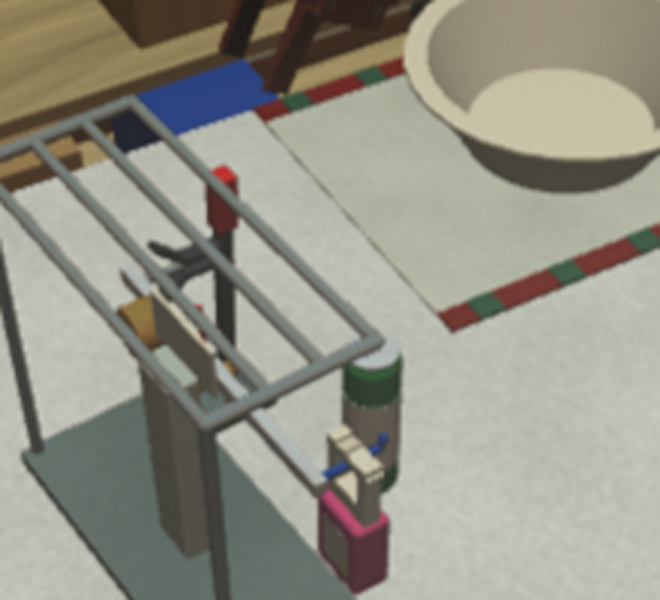

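The crop shows the beam level, the cartridge on the peg at (352,540), and the gripper clear of the lever. The handle top is about 5 mm nearer the robot than at the start (q≈0.02–0.04), so I'll nudge it fully home with closed fingertips.

Run:
```python
from h import *
from cell import env
np.set_printoptions(precision=3,suppress=True)
l=.5; q=quat(att(l,YAW))
env.command_gripper(0.0)
env.movel(S(-140,-130,255),q,.12); env.pause(.2); f0=env.current_force()
env.movel(S(-120,-130,255),q,.06)
for x in np.arange(-118,-95.9,2):
    env.movel(S(x,-130,255),q,.03); env.pause(.1); f=env.current_force()-f0; print(x,f)
    if f[0]<-5: break
env.movel(S(-140,-130,255),q,.08); env.movel(S(-160,-130,330),q,.12); env.pause(.5)
for n in("scene","top"):
    p,d=env.snapshot(n); cv2.imwrite(f"pics/{n}9.png",p)
    W=world(env.camera_model(n),d); H,S_,V=cv2.split(cv2.cvtColor(p,cv2.COLOR_BGR2HSV))
    P=W[(H>150)&(H<179)&(S_>80)&(W[...,2]>.03)&(abs(W[...,1]+.06)<.07)&(W[...,0]>.45)]; print('pink',P.min(0),P.max(0))
    P=W[((H<6)|(H>174))&(S_>150)&(abs(W[...,1]+.335)<.03)&(W[...,2]>.268)&(W[...,2]<.285)]
    print(n,'red',len(P),P.min(0),P.max(0))
    b=W[(S_<80)&(abs(W[...,2]-.2)<.02)]; s=R.from_euler('z',-YAW).apply(b-O)*1000; s=s[(abs(s[:,0])<9)&(abs(s[:,1])<150)&(abs(s[:,1])>40)]
    s=s[s[:,2]>196]; print('beam slope',np.polyfit(s[:,1],s[:,2],1),len(s))
print(env.current_time())
```

```text
-118.0 [ 0.787 -0.52   1.602]
-116.0 [ 0.836 -0.86   1.269]
-114.0 [0.519 0.562 1.146]
-112.0 [ 0.069 -0.526  1.923]
-110.0 [ 1.319 -0.034  1.403]
-108.0 [ 0.083 -0.472  1.829]
-106.0 [1.091 0.198 3.217]
-104.0 [-0.473 -0.235  1.938]
-102.0 [-0.173  0.143  0.651]
-100.0 [-2.597  0.236  2.598]
-98.0 [-11.117   1.355   4.372]
pink [ 0.544 -0.088  0.068] [ 0.595 -0.031  0.186]
scene red 11 [ 0.547 -0.339  0.271] [ 0.552 -0.327  0.278]
beam slope [ -0.01  204.371] 270
pink [ 0.541 -0.093  0.07 ] [ 0.695 -0.019  0.238]
top red 171 [ 0.532 -0.344  0.268] [ 0.552 -0.323  0.28 ]
beam slope [ -0.011 203.491] 828
41.5083
```

```bash
python3 -c "
from cell import env
print(env.current_force()); print(env.job_done())"
```

```text
[-0.05812332 -1.45327336  0.27533158]
the job is handed in; nothing more can be done
None
```

The job is handed in, with no verdict returned: the cartridge hung on the arrested beam, the beam dipped about 16 mm at full release, and the lever is back on its home stop with the beam level (about 0.01 rad), the cartridge still on the peg and the gripper clear.

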